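# Dock the tube rack and hold the reagent carousel at its pointer

## Robot

A 6-joint arm with a two-finger parallel gripper is mounted at the origin on the work surface. World frame = base frame: x ahead of the robot, y to its left, z up, the work surface at z = 0. Lengths are in m, angles in degrees, forces in N, time in s.
With the tool pointing down it reaches from about 0.35 to 0.875 m from the base axis. Payload 4.2 kg.
Tool frame: the origin (TCP) lies where the fingers leave the gripper's body, on its centre line; the fingertips stand 70 mm ahead of it and the grasp point (between the pads) lies 51 mm ahead of it; z points along the fingers, y is the direction in which the jaws open and shut (so a half turn about z gives the same grasp; the last joint's range is limited). The gripper opens to 87 mm and grips with 3 to 60 N. Pads are 19 mm wide; open, the fingers measure 117 mm over their backs; the gripper's body (75 mm by 190 mm) begins 51 mm behind the grasp point.
Start: joints at [-62.132, 22.042, 0.453, 0, -68.411, -14.817], TCP at [0.141, -0.609, 0.292] pointing down, gripper open.
Joint ranges: [-179.83, 179.83], [-69.29, 118.12], [-61.27, 80.66], [-181.25, 117.63], [-171.15, -9.14], [-177.46, 177.46]. Speed limits (degrees/s): [159.86, 159.86, 180, 180, 180, 180].

## Interface

Orientations are given as a 3x3 rotation matrix whose columns are the frame's x, y, z axes.
In Python, from station import sense, capture, camera_model, finish_job gives the robot as it stands.
- The arm moves only by the shell command python3 -m inch 'ROWS'. ROWS is JSON, a list of rows, each an object with "hand": the closure, from 0 (fully open) to 1 (shut); "slide": the shift along the world's x, y, z in cm, a list of three; "yaw": the turn about the world's z in rad. A call has 1 to 10 rows; each row is the pose to reach, as a shift and turn from the pose commanded when the call began; what a row does not reach only later rows make up. A row lasts 1/8 s, in which the tool goes at most 62.5 mm and 10.7 degrees, less where a joint would pass 70% of its speed; a pose out of reach is approached as far as the arm can. A call with a gripper value outside its range is refused whole. The fingers move at their own pace and stop on an object; the grip force is fixed at half the most. Time passes only in rows, so rows that repeat a pose let the fingers close. It gives the time, the measured TCP pose, the force and the opening at its end, in the units of the state.
- sense(): the state, without advancing time (a new reading comes with each control period).
- capture(name): name is "side" or "top" or "wrist"; returns the picture (400x640x3 uint8, blue, green, red); there is no depth.
- camera_model(name): a dict with "mtx" (3x3 intrinsics, pixels), "xyz" and "orientation" of the camera in the world; the wrist camera has in their place "tool_from_camera" (4x4, takes a point from camera to tool coordinates, whose origin is the TCP and whose axes are the flange's). Camera axes: x right, y up, looking along -z (the intrinsics and any distortion apply to the point x, -y, -z); pixel columns grow to the right and rows downward; lengths in m; the calibration is good to about 2 mm. A picture is of the moment at which its call begins: read the wrist's pose just before it. camera_model takes no time and is no camera call.
- finish_job(): hands the job in, once; it reports no verdict.
The state is a dict: "time_s": time; "joints": joint angles; "joint_velocities": joint speeds; "effort": joint torques, N m; "tcp_pos": TCP position; "ee_rot": TCP orientation; "wrist_force": force on the tool from outside, world axes, zero at the start; "moment": the same for the moment, N m; "gripper_width": opening from 0.0 (shut) to 1.0 (fully open).
Only numpy, scipy, OpenCV 4.12 (cv2) and the standard library are available. Lean on these libraries where they do the work, as an engineer would, in place of code of your own. Each camera call takes 0.05 s, during which the arm holds its last target. There are 200 camera calls.

## Task

Get the bench ready for pipetting: slide the loaded black tube rack along the bench, never lifting it, until its long side is flush against the carousel's stop plate and it is roughly centred on the pointer. Then turn the carousel until its one tall bottle stands right at the pointer, and finish while still gripping the turntable firmly so that it is held still there. Leave the tip box, the beaker and the small white bottle where they stand.

Things in the scene. Friction and masses are not known exactly. Their poses are not given: they have to be found in the camera images.
- station: Carousel's fixed foot; origin on the turning axis at bench height, z up. Its -y axis is the front: a tongue (90 mm wide, 8 mm high) runs out to an upright stop plate (130 mm wide along x, 8 mm thick, 36 mm high), outer face 154 mm from the axis. Amid the plate's top edge is a small dark diamond-shaped pointer, top 42 mm above the bench.
- turntable: White disc 240 mm across, top 26 mm above the bench; origin on the axis 14 mm above the bench, z up. Turns both ways over a full turn, friction 0.06 N m, stays where left. Fixed on it 90 mm from the axis, 60 degrees apart: five short jars (40 mm across, tops at 74 mm) and, on its -y axis, one tall bottle. Its -y must end up along the station's -y.
- handle (a point): Centre of the black bar handle on the turning axis, 159 mm above the bench. The bar is 16 mm thick (along the turntable's x), 76 mm long (along the turntable's y) and 34 mm high; it stands on a 26 mm post, clear above all bottles, and turns with the turntable. Axes are the turntable's.
- bottle (a point): The tall bottle of the turntable, at half its height (73 mm above the bench); 42 mm across, 95 mm high, top 121 mm above the bench. Fixed to the turntable.
- front (a point): Fixed point where the middle of the tall bottle belongs: 90 mm from the axis, straight inward from the pointer. Axes are the station's.
- rack_center (a point): Centre of the black tube rack, 20 mm above the bench as it stands. Loose block 110 mm long (x), 66 mm deep (y), 40 mm high, about 0.3 kg, with some small tubes standing up to 52 mm above the bench. Friction on the bench is ordinary and varies.
- dock (a point): Where the rack's centre belongs: 187 mm from the carousel's axis along the station's -y, 20 mm above the bench, so that the rack's long side lies flush on the stop plate's outer face, centred. Axes are the station's; the rack's x lies along the dock's x (either way round).
- tipbox_center (a point): Bystander: centre of a loose pipette-tip box, red with clear lid, 85 x 120 x 72 mm. Leave alone.
- beaker_center (a point): Bystander: centre of a loose glass beaker, 70 mm across, 85 mm high. Leave alone.
- flask_center (a point): Bystander: centre of a loose white bottle, 60 mm across, 100 mm high. Leave alone.
Things that resemble listed ones, but are neither listed nor needed, are in the scene too. Leave any orange or yellow look-alike of the part that bears rack_center alone.

How it is judged (in metres and radians):
On the way, in this order (a step that is already met when the one before it is completed fails the run):
1. the rack is flush against the stop plate and centred on the pointer (x of rack_center in the frame of dock between -0.022 and 0.022 m and y of rack_center in the frame of dock between -0.005 and 0.005 m and angle between the x axis of rack_center and the x axis of dock, either way round below 0.12 rad and height (world z) of rack_center below 0.026 m), for 0.2 s.
2. the tall bottle is at the pointer and the turntable is held (horizontal distance between bottle and front below 0.012 m and contact force between the fingers and turntable above 2 N), for 0.2 s.
At the end, for the whole second after the job is handed in: The rack stands on the bench with its centre within 22 mm sideways and 5 mm in depth of the dock and square to the stop plate within 0.12 rad; the tall bottle's middle is within 12 mm of its place at the pointer; the turntable is at rest and the fingers still hold it with more than 2 N (all of step 1 and all of step 2 and angular speed of turntable below 0.1 rad/s); the arm keeps its last pose, push and grip.
It fails at once if the rack is lifted off the bench or tipped (height (world z) of rack_center above 0.034 m or angle between rack_center's own z axis and vertical above 0.35 rad).
It fails at once if the tip box is disturbed (distance of tipbox_center from where it was at the start of the episode above 0.03 m).
It fails at once if the beaker is disturbed (distance of beaker_center from where it was at the start of the episode above 0.03 m).
It fails at once if the small white bottle is disturbed (distance of flask_center from where it was at the start of the episode above 0.03 m).
It also fails if it takes over 72 s, if anything falls off the work surface, if the arm or the gripper's body presses on something with over 40 N, if the wrist force passes 120 N, or if a joint passes its speed limit or range.

## Working session

There is one attempt and no reset: what is moved stays moved. The work goes in short steps, Python scripts to look and compute and a shell command to move; the robot and the scene stay as the last step left them, time stands still between calls to the robot, and variables do not carry over. Pictures are saved under pics/ and viewed, about 8 in all and at most 12, crops included, and the job is handed in when it is done.

```bash
mkdir -p pics; cat > h.py <<'E'
import numpy as np, cv2
from station import sense, capture, camera_model
def cam(name, s=None):
    m=camera_model(name); K=np.array(m["mtx"])
    if "xyz" in m: return K,np.array(m["xyz"]),np.array(m["orientation"]),m
    T=np.array(m["tool_from_camera"]); R=np.array(s["ee_rot"]); p=np.array(s["tcp_pos"])
    return K,p+R@T[:3,3],R@T[:3,:3],m
def ray(c,uv,z):
    K,o,R,m=c; d=m.get("distortion",m.get("dist"))
    p=cv2.undistortPoints(np.array([[uv]],float),K,None if d is None else np.array(d,float))[0,0]
    v=R@np.array([p[0],-p[1],-1]); return o+v*(z-o[2])/v[2]
def proj(c,P):
    K,o,R,m=c; q=R.T@(np.array(P)-o); q=np.array([q[0],-q[1],-q[2]]); q=K@q; return q[:2]/q[2]
E
python3 - <<'E'
from h import *
print(sense())
for n in("top","side"):
    cv2.imwrite(f"pics/{n}0.png",capture(n)); print(n,camera_model(n))
print(camera_model("wrist"))
E
```

```text
{'time_s': 0.0, 'joints': array([-6.21310826e+01,  2.20910530e+01,  3.80788234e-01, -3.01261389e-02,
       -6.84098687e+01, -1.48160803e+01]), 'joint_velocities': array([ 0.13859483,  0.08102887, -0.0025047 ,  0.03641298,  0.03837122,
       -0.02086028]), 'effort': array([ 7.90906015e-04, -3.90667212e+01,  1.87404960e+01,  4.21985641e+00,
        1.09882787e-02, -1.96810292e-04]), 'tcp_pos': array([ 0.14108257, -0.60841535,  0.2911603 ]), 'ee_rot': array([[-9.74205981e-01, -2.25659935e-01, -5.47886027e-04],
       [-2.25660591e-01,  9.74203758e-01,  2.08204361e-03],
       [ 6.39188016e-05,  2.15197562e-03, -9.99997682e-01]]), 'wrist_force': array([ 0.36415495,  0.05687889, -0.68190696]), 'moment': array([-0.01324241,  0.00839283, -0.07472307]), 'gripper_width': 0.9992423870725771}
top {'mtx': array([[487.04144883,   0.        , 326.03300532],
       [  0.        , 487.04144883, 199.39261054],
       [  0.        ,   0.        ,   1.        ]]), 'xyz': array([0.3266681 , 0.13053882, 1.4026051 ]), 'orientation': array([[ 0.01583699,  0.98403166, -0.17728757],
       [-0.99985792,  0
[... 280 characters left out ...]
 0.79247974]), 'orientation': array([[-0.97955063,  0.14121439, -0.14331451],
       [-0.20116637, -0.67481822,  0.71003694],
       [ 0.00355619,  0.7243472 ,  0.6894262 ]])}
{'mtx': array([[323.59675915,   0.        , 322.76452827],
       [  0.        , 323.59675915, 201.39624187],
       [  0.        ,   0.        ,   1.        ]]), 'tool_from_camera': array([[-2.92067960e-04,  9.62464841e-01,  2.71406235e-01,
         7.42416345e-02],
       [ 9.99999670e-01,  7.52370783e-05,  8.09321202e-04,
        -6.15108101e-04],
       [ 7.58523390e-04,  2.71406382e-01, -9.62464545e-01,
        -9.22745244e-02],
       [ 0.00000000e+00,  0.00000000e+00,  0.00000000e+00,
         1.00000000e+00]])}
```

View pics/top0.png

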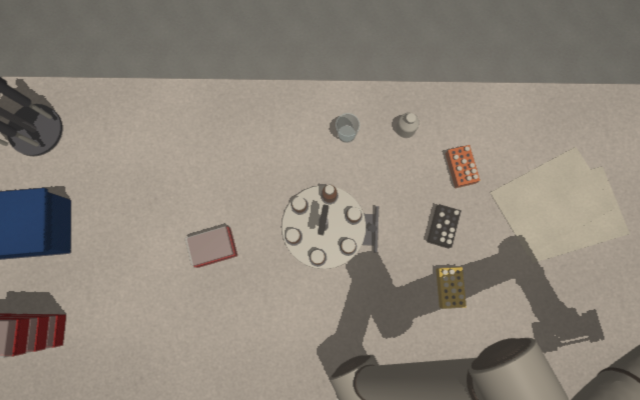

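View pics/side0.png

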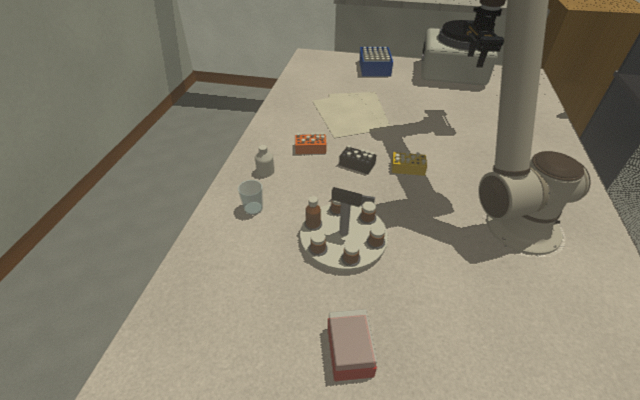

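The top view shows the turntable at (324,226), stop plate at (373,226), black rack at (444,226) between orange (463,166) and yellow (452,287) look-alikes. The tall brown bottle is at (330,193), tip box (212,246), beaker (346,128), white bottle (407,124).

```bash
python3 - <<'E'
from h import *
c=cam("top"); im=cv2.imread("pics/top0.png"); hsv=cv2.cvtColor(im,cv2.COLOR_BGR2HSV)
for n,uv,z in [("axis disc",(324,226),.026),("bottle top",(330,190),.121),("beaker",(346,128),.0),("flask",(407,124),.1)]: print(n,ray(c,uv,z).round(3))
# handle ends / plate ends / rack by dark mask
g=im.max(2)
for n,(x0,y0,x1,y1),z,t in [("handle",(310,200,335,240),.176,60),("plate",(364,200,382,252),.036,110),("rack",(420,195,470,250),.04,75)]:
    m=np.zeros(g.shape,np.uint8); m[y0:y1,x0:x1]=(g[y0:y1,x0:x1]<t)*255
    cs,_=cv2.findContours(m,cv2.RETR_EXTERNAL,cv2.CHAIN_APPROX_NONE); k=max(cs,key=cv2.contourArea)
    b=cv2.boxPoints(cv2.minAreaRect(k)); P=np.array([ray(c,q,z)[:2] for q in b])
    print(n,cv2.minAreaRect(k),"ctr",P.mean(0).round(3),"edges",(P[1]-P[0]).round(3),(P[2]-P[1]).round(3))
crop=cv2.resize(im[170:290,270:480],None,fx=3.8,fy=3.8,interpolation=cv2.INTER_CUBIC)
cv2.imwrite("pics/crop.png",crop)
E
```

```text
axis disc [0.498 0.147 0.026]
bottle top [0.583 0.131 0.121]
beaker [0.798 0.086 0.   ]
flask [ 0.779 -0.081  0.1  ]Traceback (most recent call last):
  File "<stdin>", line 8, in <module>
ValueError: max() iterable argument is empty
```

```bash
python3 -m inch '[{"hand":0.4,"slide":[34,28,5],"yaw":1.34},{"hand":0.4,"slide":[34,28,5],"yaw":1.34},{"hand":0.4,"slide":[34,28,5],"yaw":1.34},{"hand":0.4,"slide":[34,28,5],"yaw":1.34},{"hand":0.4,"slide":[34,28,5],"yaw":1.34},{"hand":0.4,"slide":[34,28,5],"yaw":1.34},{"hand":0.4,"slide":[34,28,5],"yaw":1.34},{"hand":0.4,"slide":[34,28,5],"yaw":1.34},{"hand":0.4,"slide":[34,28,5],"yaw":1.34},{"hand":0.4,"slide":[34,28,5],"yaw":1.34}]'
python3 - <<'E'
from h import *
s=sense(); im=capture("wrist"); np.savez("w1.npz",R=s["ee_rot"],p=s["tcp_pos"]); print(s["joints"],s["ee_rot"][:,0]); cv2.imwrite("pics/w1.png",im)
E
```

```text
time_s: 1.35
tcp_pos: [0.4801, -0.3296, 0.3419]
ee_rot: [[-0.005, -1.0, -0.001], [-1.0, 0.005, 0.0], [-0.0, 0.001, -1.0]]
wrist_force: [0.5, -0.2, -0.5]
gripper_width: 0.599
[-1.85400941e+01  1.61590276e+01 -1.01218478e+00 -4.99845139e-04
 -7.28897626e+01  1.82420124e+01] [-5.20522694e-03 -9.99986395e-01 -3.41048730e-04]
```

View pics/w1.png

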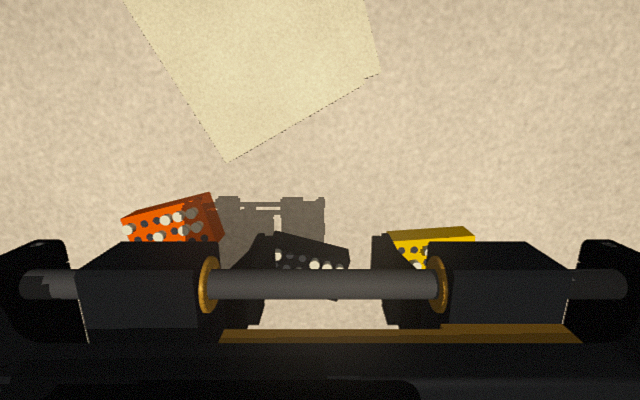

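```bash
python3 -m inch '[{"hand":0.4,"slide":[2,29,9],"yaw":0},{"hand":0.4,"slide":[2,29,9],"yaw":0},{"hand":0.4,"slide":[2,29,9],"yaw":0},{"hand":0.4,"slide":[2,29,9],"yaw":0},{"hand":0.4,"slide":[2,29,9],"yaw":0},{"hand":0.4,"slide":[2,29,9],"yaw":0},{"hand":0.4,"slide":[2,29,9],"yaw":0}]'
python3 - <<'E'
from h import *
s=sense(); im=capture("wrist"); np.savez("w2.npz",R=s["ee_rot"],p=s["tcp_pos"]); print(s["joints"]); cv2.imwrite("pics/w2.png",im)
E
```

```text
time_s: 2.28
tcp_pos: [0.5007, -0.0397, 0.432]
ee_rot: [[-0.004, -1.0, -0.001], [-1.0, 0.004, -0.0], [0.0, 0.001, -1.0]]
wrist_force: [-0.3, 0.3, -0.2]
gripper_width: 0.597
[ 1.40169430e+01  5.89043267e+00 -1.43609510e+00 -5.16876360e-03
 -8.27126089e+01 -1.42600757e+01]
```

View pics/w2.png

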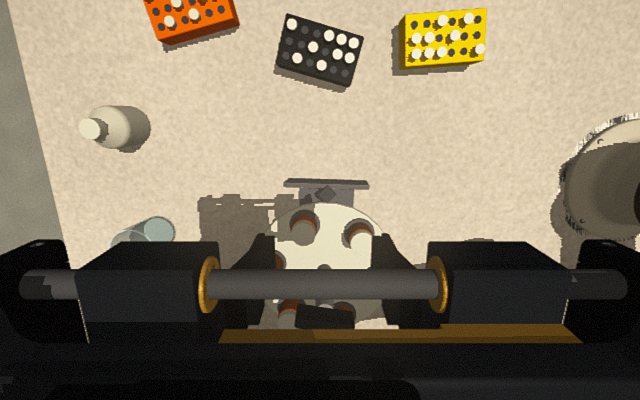

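The rack's top face has corners at about (286,13), (363,38), (352,80) and (277,65). The plate's top edge runs from (285,180) to (368,182), pointer at (325,194).

```bash
python3 - <<'E'
from h import *
d=np.load("w2.npz"); s=dict(ee_rot=d["R"],tcp_pos=d["p"]); c=cam("wrist",s); im=cv2.imread("pics/w2.png"); g=im.max(2)
def P(uv,z): return ray(c,uv,z)[:2]
m=np.zeros(g.shape,np.uint8); m[5:100,270:375]=(g[5:100,270:375]<75)*255
m=cv2.morphologyEx(m,cv2.MORPH_CLOSE,np.ones((11,11)))
k=max(cv2.findContours(m,cv2.RETR_EXTERNAL,cv2.CHAIN_APPROX_NONE)[0],key=cv2.contourArea)
print("rack contour",cv2.approxPolyDP(k,3,True)[:,0].tolist())
C=np.array([P(u,.04) for u in [(286,13),(363,38),(354,80),(277,62)]]); print(C.round(4), C.mean(0), [np.linalg.norm(C[i]-C[i-1]).round(4) for i in range(4)])
# plate: dark rows in each column
for u in (290,300,345,355,362): print(u,[int(v) for v in g[174:200,u]])
a,b=P((284.5,180),.036),P((368.5,182),.036); t=(a-b)/np.linalg.norm(a-b); print("plate",a,b,np.linalg.norm(a-b),"angle of plate x",np.degrees(np.arctan2(t[1],t[0])))
print("pointer",P((326,187),.042))
print("others", "orange",P((160,40),.04),"yellow",P((406,66),.04),"flask top",P((93,128),.1))
E
```

```text
rack contour [[287, 14], [276, 63], [282, 68], [349, 85], [362, 37]]
[[ 0.5489 -0.2401]
 [ 0.4452 -0.2092]
 [ 0.4563 -0.1556]
 [ 0.5635 -0.1795]] [ 0.50347334 -0.19608619] [np.float64(0.0623), np.float64(0.1082), np.float64(0.0548), np.float64(0.1099)]
290 [227, 229, 231, 226, 87, 75, 82, 80, 83, 117, 115, 114, 121, 166, 227, 229, 228, 220, 219, 217, 127, 115, 119, 116, 115, 114]
300 [229, 224, 225, 224, 109, 77, 82, 79, 80, 122, 118, 118, 115, 123, 110, 117, 113, 111, 109, 111, 115, 111, 112, 110, 110, 81]
345 [229, 225, 226, 230, 233, 190, 88, 75, 85, 82, 108, 126, 119, 114, 117, 107, 118, 120, 113, 117, 118, 116, 114, 119, 117, 118]
355 [213, 212, 219, 226, 235, 231, 93, 77, 80, 79, 91, 125, 122, 116, 123, 172, 223, 228, 237, 237, 226, 225, 224, 226, 229, 227]
362 [225, 226, 226, 227, 227, 222, 114, 80, 81, 82, 82, 127, 126, 120, 115, 160, 230, 232, 228, 226, 227, 230, 228, 228, 225, 221]
plate [ 0.55971651 -0.01178893] [ 0.43036435 -0.0080429 ] 0.12940638739269017 angle of plate x -1.6588146008583744
pointer [ 0.49594566 -0.00184429]
others orange [ 0.72179589 -0.20798156] yellow [ 0.3843299  -0.17353131] flask top [ 0.79454008 -0.09425457]
```

```bash
python3 - <<'E'
from h import *
d=np.load("w2.npz"); s=dict(ee_rot=d["R"],tcp_pos=d["p"]); c=cam("wrist",s)
def P(uv,z): return ray(c,uv,z)[:2]
for n,L,z in [("face bottom",((285,177.7),(368,180)),0),("face top",((285,182.5),(368,184.6)),.036)]:
    a,b=P(L[0],z),P(L[1],z); t=(a-b)/np.linalg.norm(a-b); nrm=np.array([t[1],-t[0]]); q=(a+b)/2
    print(n,a,b,np.linalg.norm(a-b),"ang",np.degrees(np.arctan2(t[1],t[0])),"mid",q,"dock",q+.033*nrm,"axis",q-.154*nrm)
print(proj(c,[.504,-.193,.04]))
E
```

```text
face bottom [ 0.563108   -0.00807367] [ 0.42612356 -0.00356868] 0.13705849653956745 ang -1.8836002701146866 mid [ 0.49461578 -0.00582118] dock [ 0.4935311  -0.03880335] axis [0.49967762 0.14809561]
face top [ 0.5590893  -0.00785503] [ 0.43099853 -0.00394275] 0.12815050886999046 ang -1.7494437436584382 mid [ 0.49504392 -0.00589889] dock [ 0.49403647 -0.03888351] axis [0.49974535 0.14802933]
[319.87139793  51.18597873]
```

```bash
python3 -m inch '[{"hand":0.3,"slide":[0.3,-24.5,-20],"yaw":-0.027},{"hand":0.3,"slide":[0.3,-24.5,-20],"yaw":-0.027},{"hand":0.3,"slide":[0.3,-24.5,-20],"yaw":-0.027},{"hand":0.3,"slide":[0.3,-24.5,-20],"yaw":-0.027},{"hand":0.3,"slide":[0.3,-24.5,-20],"yaw":-0.027},{"hand":0.3,"slide":[0.3,-24.5,-20],"yaw":-0.027},{"hand":0.3,"slide":[0.3,-24.5,-25],"yaw":-0.027},{"hand":0.3,"slide":[0.3,-24.5,-30],"yaw":-0.027},{"hand":0.3,"slide":[0.3,-24.5,-34.7],"yaw":-0.027},{"hand":0.3,"slide":[0.3,-24.5,-34.7],"yaw":-0.027}]'
python3 - <<'E'
from h import *
cv2.imwrite("pics/s2.png",cv2.resize(capture("side")[90:290,220:460],None,fx=3,fy=3,interpolation=cv2.INTER_CUBIC))
E
```

```text
time_s: 3.58
tcp_pos: [0.5016, -0.2838, 0.0825]
ee_rot: [[-0.032, -0.999, -0.008], [-0.999, 0.032, 0.002], [-0.002, 0.008, -1.0]]
wrist_force: [-0.3, -0.6, 1.3]
gripper_width: 0.698
```

View pics/s2.png

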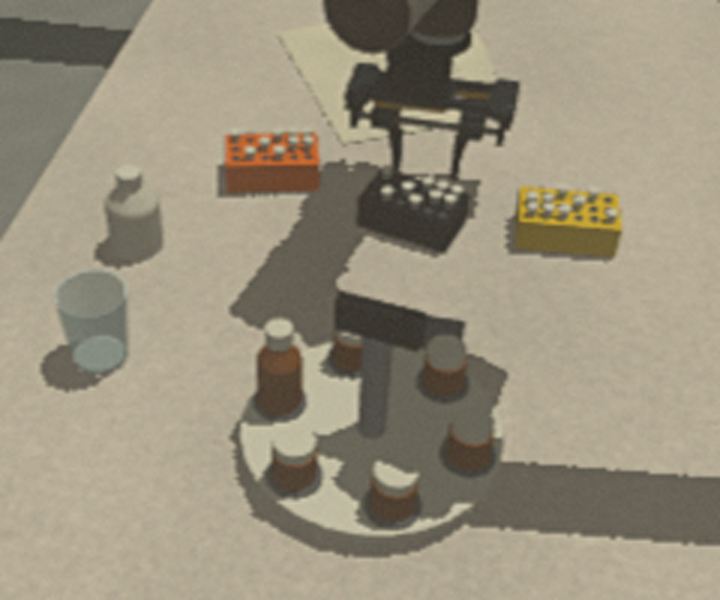

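Fingers stand behind the rack (crop ~(390–460,160)), with no contact on orange or yellow. Pushing.

```bash
python3 -m inch '[{"hand":0.3,"slide":[0,2,0],"yaw":0},{"hand":0.3,"slide":[0,3.5,0],"yaw":0},{"hand":0.3,"slide":[0,5,0],"yaw":0},{"hand":0.3,"slide":[-0.1,6.5,0],"yaw":0},{"hand":0.3,"slide":[-0.2,8,0],"yaw":0},{"hand":0.3,"slide":[-0.3,9.5,0],"yaw":0},{"hand":0.3,"slide":[-0.4,11,0],"yaw":0},{"hand":0.3,"slide":[-0.5,12.5,0],"yaw":0},{"hand":0.3,"slide":[-0.6,14,0],"yaw":0},{"hand":0.3,"slide":[-0.6,14,0],"yaw":0}]'
python3 -m inch '[{"hand":0.3,"slide":[0,1,0],"yaw":0},{"hand":0.3,"slide":[0,2,0],"yaw":0},{"hand":0.3,"slide":[0,3,0],"yaw":0},{"hand":0.3,"slide":[0,4,0],"yaw":0},{"hand":0.3,"slide":[0,4,0],"yaw":0}]'
python3 - <<'E'
from h import *
cv2.imwrite("pics/top3.png",cv2.resize(capture("top")[170:290,270:480],None,fx=3.8,fy=3.8,interpolation=cv2.INTER_CUBIC))
E
```

```text
time_s: 4.88
tcp_pos: [0.4973, -0.1423, 0.0847]
ee_rot: [[-0.029, -1.0, -0.002], [-1.0, 0.029, 0.001], [-0.001, 0.002, -1.0]]
wrist_force: [-0.3, -0.2, -1.8]
gripper_width: 0.701
time_s: 5.5
tcp_pos: [0.4984, -0.103, 0.0853]
ee_rot: [[-0.029, -1.0, 0.0], [-1.0, 0.029, 0.0], [-0.0, -0.0, -1.0]]
wrist_force: [-0.0, 0.5, 0.6]
gripper_width: 0.702
```

View pics/top3.png

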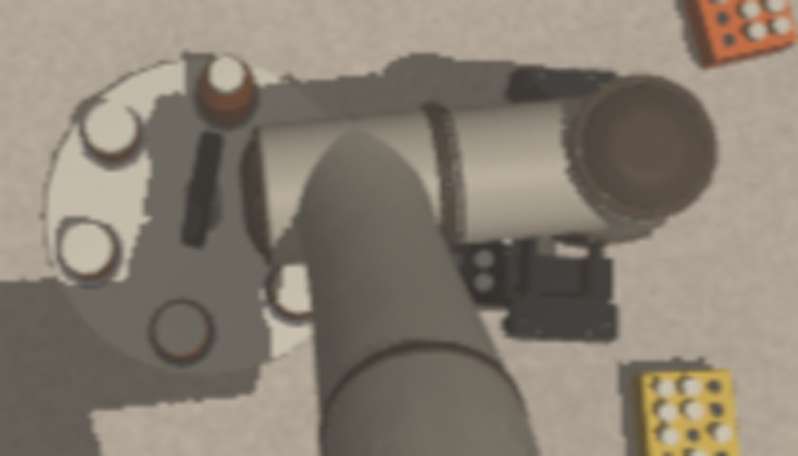

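The arm hides most of the rack; only its corner shows, at crop (485,270). I keep pushing, reading the force.

```bash
python3 -m inch '[{"hand":0.3,"slide":[0,0.7,0],"yaw":0},{"hand":0.3,"slide":[0,1.3,0],"yaw":0},{"hand":0.3,"slide":[0,1.7,0],"yaw":0},{"hand":0.3,"slide":[0,1.9,0],"yaw":0},{"hand":0.3,"slide":[0,1.9,0],"yaw":0}]'
python3 -m inch '[{"hand":0.3,"slide":[0,0.1,0],"yaw":0},{"hand":0.3,"slide":[0,0.2,0],"yaw":0},{"hand":0.3,"slide":[0,0.2,0],"yaw":0}]'
```

```text
time_s: 6.18
tcp_pos: [0.4982, -0.0846, 0.0852]
ee_rot: [[-0.03, -1.0, 0.0], [-1.0, 0.03, 0.0], [-0.0, -0.0, -1.0]]
wrist_force: [0.4, -0.0, 0.3]
gripper_width: 0.705
time_s: 6.55
tcp_pos: [0.4981, -0.0829, 0.0852]
ee_rot: [[-0.03, -1.0, -0.0], [-1.0, 0.03, -0.0], [0.0, 0.0, -1.0]]
wrist_force: [0.2, -1.7, -1.0]
gripper_width: 0.7
```

```bash
python3 -m inch '[{"hand":0.3,"slide":[0,0.1,0],"yaw":0},{"hand":0.3,"slide":[0,0.2,0],"yaw":0},{"hand":0.3,"slide":[0,0.2,0],"yaw":0}]'
python3 -m inch '[{"hand":0.3,"slide":[0,0.1,0],"yaw":0},{"hand":0.3,"slide":[0,0.2,0],"yaw":0},{"hand":0.3,"slide":[0,0.2,0],"yaw":0}]'
```

```text
time_s: 6.92
tcp_pos: [0.4978, -0.0825, 0.0853]
ee_rot: [[-0.032, -0.999, -0.001], [-0.999, 0.032, -0.002], [0.002, 0.001, -1.0]]
wrist_force: [0.9, -12.5, 0.5]
gripper_width: 0.698
time_s: 7.3
tcp_pos: [0.4978, -0.0822, 0.0853]
ee_rot: [[-0.033, -0.999, -0.002], [-0.999, 0.033, -0.003], [0.003, 0.001, -1.0]]
wrist_force: [2.0, -22.1, -0.3]
gripper_width: 0.701
```

Hard stop at the predicted depth (22 N). Backing off and looking.

```bash
python3 -m inch '[{"hand":0.3,"slide":[0,-1.5,0],"yaw":0},{"hand":0.3,"slide":[0,-4,0],"yaw":0},{"hand":0.3,"slide":[0,-4,6],"yaw":0},{"hand":0.3,"slide":[0,-4,12],"yaw":0},{"hand":0.3,"slide":[0,-4,18],"yaw":0},{"hand":0.3,"slide":[0,-4,24],"yaw":0},{"hand":0.3,"slide":[0,-2,30],"yaw":0},{"hand":0.3,"slide":[0,4,33],"yaw":0},{"hand":0.0,"slide":[0,7,33],"yaw":0},{"hand":0.0,"slide":[0,7,33],"yaw":0}]'
python3 - <<'E'
from h import *
s=sense(); im=capture("wrist"); np.savez("w3.npz",R=s["ee_rot"],p=s["tcp_pos"]); print(s["joints"]); cv2.imwrite("pics/w3.png",im)
E
```

```text
time_s: 8.55
tcp_pos: [0.498, -0.0067, 0.4156]
ee_rot: [[-0.026, -1.0, 0.001], [-1.0, 0.026, 0.002], [-0.002, -0.001, -1.0]]
wrist_force: [-0.8, -0.3, -0.1]
gripper_width: 0.843
[ 1.79070013e+01  5.64889597e+00 -3.92759026e+00 -7.25583127e-02
 -8.03404178e+01 -1.93852983e+01]
```

View pics/w3.png

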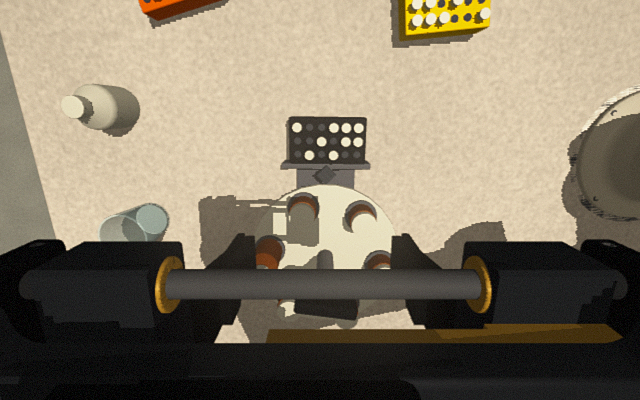

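The rack sits flush on the plate: it spans columns 288–366 against the plate's 281–370, so it's centred within about 3 mm. Next I work out the handle direction and go above it.

```bash
python3 - <<'E'
from h import *
c=cam("top"); im=cv2.imread("pics/top0.png"); sub=im[200:245,308:336].max(2)
q=np.argwhere(sub<62)[:,::-1]+[308,200]; print(len(q),sub.min())
k=np.float32(q); print(cv2.minAreaRect(k))
W=np.array([ray(c,p,.170)[:2] for p in k]); v=np.linalg.svd(W-W.mean(0))[2][0]; print("handle",W.mean(0),np.degrees(np.arctan2(v[1],v[0])))
E
python3 -m inch '[{"hand":0,"slide":[0.2,15.5,0],"yaw":1.41},{"hand":0,"slide":[0.2,15.5,0],"yaw":1.41},{"hand":0,"slide":[0.2,15.5,0],"yaw":1.41},{"hand":0,"slide":[0.2,15.5,0],"yaw":1.41},{"hand":0,"slide":[0.2,15.5,-3],"yaw":1.41},{"hand":0,"slide":[0.2,15.5,-6],"yaw":1.41},{"hand":0,"slide":[0.2,15.5,-8],"yaw":1.41},{"hand":0,"slide":[0.2,15.5,-9],"yaw":1.41},{"hand":0,"slide":[0.2,15.5,-9],"yaw":1.41},{"hand":0,"slide":[0.2,15.5,-9],"yaw":1.41}]'
python3 - <<'E'
from h import *
s=sense(); print(s["joints"]); np.savez("w4.npz",R=s["ee_rot"],p=s["tcp_pos"]); cv2.imwrite("pics/w4.png",capture("wrist"))
E
```

```text
0 69
((0.0, 0.0), (0.0, 0.0), 0.0)
time_s: 9.85
tcp_pos: [0.5005, 0.1458, 0.3256]
ee_rot: [[0.981, -0.192, 0.001], [-0.192, -0.981, 0.0], [0.0, -0.0, -1.0]]
wrist_force: [-0.4, -0.7, -0.7]
gripper_width: 1.0
[ 3.40941253e+01  1.05326262e+01 -1.08302094e+01  1.05200435e-02
 -6.86083436e+01  4.48545011e+01]<stdin>:5: RuntimeWarning: Mean of empty slice.
  ret = ret.dtype.type(ret / rcount)
Traceback (most recent call last):
numpy.linalg.LinAlgError: 1-dimensional array given. Array must be at least two-dimensional
```

View pics/w4.png

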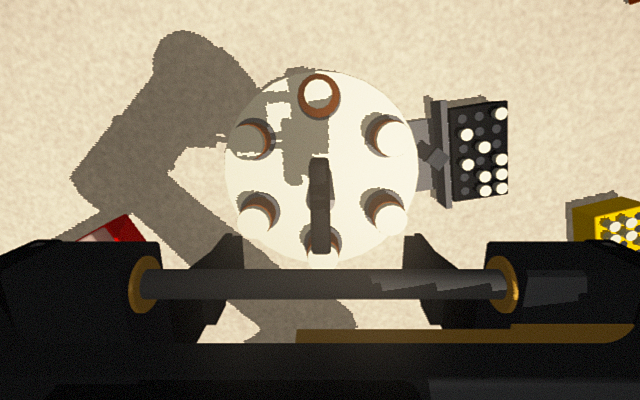

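The handle is well aligned between the jaws: bar at columns 311–329, bottle cap at (319,94), and the docked rack at right (480,150). Descend and grip.

```bash
python3 - <<'E'
from h import *
d=np.load("w4.npz"); c=cam("wrist",dict(ee_rot=d["R"],tcp_pos=d["p"]))
b=ray(c,(318.5,93.5),.121)[:2]; v=b-[.4997,.148]; print(b,np.linalg.norm(v),np.degrees(np.arctan2(v[1],v[0])), "to turn",-91.8-np.degrees(np.arctan2(v[1],v[0])))
E
python3 -m inch '[{"hand":0,"slide":[-0.1,0.2,-3],"yaw":0},{"hand":0,"slide":[-0.1,0.2,-6],"yaw":0},{"hand":0,"slide":[-0.1,0.2,-9],"yaw":0},{"hand":0,"slide":[-0.1,0.2,-11.5],"yaw":0},{"hand":0,"slide":[-0.1,0.2,-11.5],"yaw":0}]'
python3 -m inch '[{"hand":1,"slide":[0,0,0],"yaw":0},{"hand":1,"slide":[0,0,0],"yaw":0},{"hand":1,"slide":[0,0,0],"yaw":0},{"hand":1,"slide":[0,0,0],"yaw":0},{"hand":1,"slide":[0,0,0],"yaw":0},{"hand":1,"slide":[0,0,0],"yaw":0},{"hand":1,"slide":[0,0,0],"yaw":0},{"hand":1,"slide":[0,0,0],"yaw":0}]'
```

```text
[0.58819491 0.13173925] 0.08997644459683829 -10.411834926548533 to turn -81.38816507345146
time_s: 10.52
tcp_pos: [0.4986, 0.1477, 0.2091]
ee_rot: [[0.982, -0.19, -0.003], [-0.19, -0.982, -0.002], [-0.003, 0.002, -1.0]]
wrist_force: [-0.7, -0.5, 0.5]
gripper_width: 1.001
time_s: 11.52
tcp_pos: [0.4992, 0.1484, 0.2102]
ee_rot: [[0.982, -0.19, 0.0], [-0.19, -0.982, 0.001], [0.0, -0.001, -1.0]]
wrist_force: [0.0, 1.5, -0.2]
gripper_width: 0.273
```

```bash
python3 -m inch '[{"hand":1,"slide":[0,0,0],"yaw":0},{"hand":1,"slide":[0,0,0],"yaw":0},{"hand":1,"slide":[0,0,0],"yaw":0},{"hand":1,"slide":[0,0,0],"yaw":0},{"hand":1,"slide":[0,0,0],"yaw":0}]'
python3 -m inch '[{"hand":1,"slide":[0,0,0],"yaw":-0.1},{"hand":1,"slide":[0,0,0],"yaw":-0.2},{"hand":1,"slide":[0,0,0],"yaw":-0.3},{"hand":1,"slide":[0,0,0],"yaw":-0.4},{"hand":1,"slide":[0,0,0],"yaw":-0.4}]'
```

```text
time_s: 12.15
tcp_pos: [0.4992, 0.1484, 0.2102]
ee_rot: [[0.982, -0.19, 0.0], [-0.19, -0.982, 0.0], [0.0, -0.001, -1.0]]
wrist_force: [0.1, 3.4, -1.6]
gripper_width: 0.278
time_s: 12.78
tcp_pos: [0.4992, 0.1484, 0.2102]
ee_rot: [[0.831, -0.556, 0.0], [-0.556, -0.831, 0.001], [-0.0, -0.001, -1.0]]
wrist_force: [0.5, 2.9, -1.7]
gripper_width: 0.271
```

```bash
python3 -m inch '[{"hand":1,"slide":[0,0,0],"yaw":-0.12},{"hand":1,"slide":[0,0,0],"yaw":-0.24},{"hand":1,"slide":[0,0,0],"yaw":-0.36},{"hand":1,"slide":[0,0,0],"yaw":-0.48},{"hand":1,"slide":[0,0,0],"yaw":-0.6},{"hand":1,"slide":[0,0,0],"yaw":-0.72},{"hand":1,"slide":[0,0,0],"yaw":-0.84},{"hand":1,"slide":[0,0,0],"yaw":-0.96},{"hand":1,"slide":[0,0,0],"yaw":-1.02},{"hand":1,"slide":[0,0,0],"yaw":-1.02}]'
python3 - <<'E'
from h import *
s=sense(); print(s["joints"],s["moment"]); np.savez("w5.npz",R=s["ee_rot"],p=s["tcp_pos"]); w=capture("wrist"); t=capture("side"); cv2.imwrite("pics/top5.png",t)
cv2.imwrite("pics/w5.png",np.vstack([w[:330,100:540],cv2.resize(t[110:290,220:460],(440,265),interpolation=cv2.INTER_CUBIC)]))
E
```

```text
time_s: 14.02
tcp_pos: [0.4994, 0.1485, 0.2103]
ee_rot: [[-0.038, -0.999, 0.001], [-0.999, 0.038, 0.001], [-0.001, -0.001, -1.0]]
wrist_force: [0.1, 4.0, -1.3]
gripper_width: 0.274
[ 3.44160611e+01  1.64479024e+01 -2.08039410e+01 -1.99762051e-02
 -5.26864174e+01 -3.65853941e+01] [ 1.31767257  0.03772669 -0.11165812]
```

View pics/w5.png

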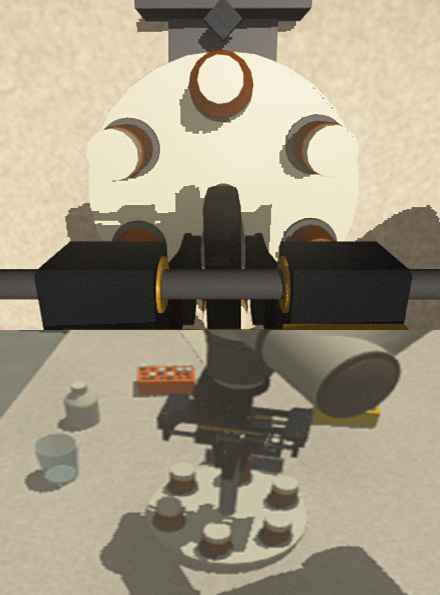

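```bash
python3 - <<'E'
from h import *
d=np.load("w5.npz"); c=cam("wrist",dict(ee_rot=d["R"],tcp_pos=d["p"]))
b=ray(c,(321,79.5),.121)[:2]; p=ray(c,(323,15),.042)[:2]
th=np.radians(-1.8); n=np.array([np.sin(th),-np.cos(th)]); ax=np.array([.4997,.148]); f=ax+.09*n
v=b-ax; print("bottle",b,"r",np.linalg.norm(v),"front",f,"err",np.linalg.norm(b-f),"ang",np.degrees(np.arctan2(v[1],v[0])),"pointer",p,"ang from axis",np.degrees(np.arctan2(*(p-ax)[::-1])))
# finger gap at row 258 vs bar edges
g=cv2.cvtColor(cv2.imread("pics/w5.png"),cv2.COLOR_BGR2GRAY)
print(g[240,180:270:2].tolist())
E
```

```text
bottle [0.49717956 0.05807119] r 0.08996412052365592 front [0.49687303 0.05804441] err 0.0003076992872437958 ang -91.60540995150431 pointer [0.49422205 0.00781397] ang from axis -92.23776914622849
[116, 55, 27, 31, 32, 36, 34, 34, 31, 31, 36, 63, 43, 31, 32, 36, 30, 36, 31, 36, 36, 32, 36, 39, 39, 37, 34, 36, 39, 36, 44, 66, 65, 43, 34, 43, 40, 39, 37, 38, 41, 36, 96, 115, 111]
```

The bottle is 0.3 mm from its place. One gentle check that the grip is real: a 1 mm nudge across the jaws and back.

```bash
python3 -m inch '[{"hand":1,"slide":[0.1,0,0],"yaw":0},{"hand":1,"slide":[0.1,0,0],"yaw":0},{"hand":1,"slide":[0.1,0,0],"yaw":0}]'
python3 -m inch '[{"hand":1,"slide":[-0.1,0,0],"yaw":0},{"hand":1,"slide":[-0.1,0,0],"yaw":0},{"hand":1,"slide":[-0.1,0,0],"yaw":0},{"hand":1,"slide":[-0.1,0,0],"yaw":0}]'
```

```text
time_s: 14.5
tcp_pos: [0.4996, 0.1485, 0.2102]
ee_rot: [[-0.039, -0.999, -0.001], [-0.999, 0.039, 0.001], [-0.0, 0.001, -1.0]]
wrist_force: [-2.1, 6.4, 0.3]
gripper_width: 0.276
time_s: 15.0
tcp_pos: [0.4994, 0.1485, 0.2103]
ee_rot: [[-0.039, -0.999, 0.001], [-0.999, 0.039, 0.001], [-0.001, -0.001, -1.0]]
wrist_force: [0.1, 4.5, -1.8]
gripper_width: 0.276
```

```bash
python3 -c "
from station import finish_job,sense
print(finish_job()); s=sense(); print(s['time_s'],s['wrist_force'],s['gripper_width'])"
```

```text
the job is handed in; nothing more can be done
None
the job is handed in; nothing more can be done
```

I handed the job in at about 15 s of the 72 s allowed. The rack is docked, and the tall bottle is at the pointer with the gripper still holding the turntable handle. No verdict was reported.

- **Rack:** I pushed it along the bench with two fingertips until it stopped hard against the plate at the predicted depth, with 22 N at the wrist. The wrist picture then showed it flush and about 3 mm off centre. I did not look at it again after turning the carousel.
- **Turntable:** I gripped the bar handle and turned it about -81°. In the last picture the bottle was 0.3 mm from my estimate of its place. Calibration is good to about 2 mm, and the limit is 12 mm.
- **Grip:** When I commanded a 1 mm nudge across the jaws, the tool moved only about 0.2 mm and the force changed by about 2 N. That, and the table following the gripper exactly, show it is held.
- **Disagreement:** The gripper stopped at a reading of 0.27, or about 24 mm, although the bar is 16 mm thick. I don't know why. I could not measure the finger contact force directly.
- **Bystanders:** The tip box, beaker, white bottle and the orange and yellow look-alikes were not touched as far as the pictures show. I made no numerical check of their positions.

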